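# Index the welding turntable to the round tube

## Robot

A 6-joint arm with a two-finger parallel gripper is mounted at the origin on the work surface. World frame = base frame: x ahead of the robot, y to its left, z up, the work surface at z = 0. Lengths are in m, angles in degrees, forces in N, time in s.
With the tool pointing down it reaches from about 0.4 to 0.825 m from the base axis. Payload 7 kg.
Tool frame: the origin (TCP) lies on the centre line of the jaws, within the pads' length; the fingertips stand 19 mm ahead of it and the grasp point (between the pads) is the TCP; z points along the fingers, y is the line along which they close (so a half turn about z gives the same grasp; the last joint's range is limited). The gripper opens to 88 mm and grips with 3 to 60 N. Pads are 19 mm wide; open, the fingers measure 130 mm over their backs; the gripper's body (78 mm by 193 mm) begins 47 mm behind the grasp point.
Start: joints at [16.507, 20.546, 0.682, 0, -70.136, -16.507], TCP at [0.675, -0, 0.214] pointing down, gripper open.
Joint ranges: [-176.03, 176.03], [-82.01, 121.73], [-58.28, 71.71], [-173.87, 95.51], [-174.79, -0.11], [-173.66, 173.66]. Speed limits (degrees/s): [136.94, 136.94, 172.46, 180, 180, 180].

## Interface

Orientations are given as [roll, pitch, yaw] about the fixed x, y, z axes, in that order (R = Rz(yaw) Ry(pitch) Rx(roll)).
In Python, from plant import get_state, capture, close_job gives the robot as it stands.
- The arm moves only by the tool apply_moves, never from a script. Its argument "targets" is a list of rows, each a list of 7 numbers: the opening, from 0 (shut) to 1 (fully open), then the shift along the tool's x, y, z normalised to -1 to 1, where 1 is 1000 mm, then the turn, a rotation vector about the tool's x, y, z normalised to -1 to 1, where 1 is 90 degrees. In form: [[claw, tx, ty, tz, ax, ay, az], ...]. A call has 1 to 20 rows; each row shifts and turns the commanded pose from where the row before left it, along the tool's axes as they then stand; what a row does not reach is not made up. A row lasts 1/12 s, in which the tool goes at most 41.7 mm and 7.16 degrees, less where a joint would pass 70% of its speed; a pose out of reach is approached as far as the arm can. A call with a number of a shift or a turn outside -1 to 1 is refused whole. A call with a gripper value outside its range is refused whole. The fingers move at their own pace and stop on an object; "newtons" is the grip in N (left out, the last holds). Time passes only in rows, so rows that do not move let the fingers close. It gives the time, the measured TCP pose, the force, the opening and the grip force at its end, in the units of the state.
- get_state(): the state, without advancing time (a new reading comes with each control period).
- capture(name): name is "scene" or "side" or "wrist"; returns a dict with "frame" (480x640x3 uint8, red, green, blue), "range_z" (480x640 float32, m along the optical axis (not along the pixel's ray), 0 where there is no reading), "camera_matrix" (3x3 intrinsics, pixels), "T" (4x4, takes a point from camera to world coordinates). Camera axes: x right, y down, z forward; pixel columns grow to the right and rows downward; lengths in m; the calibration is good to about 2 mm. A picture is of the moment at which its call begins.
- close_job(): hands the job in; it is judged then, once.
The state is a dict: "time_s": time; "joints": joint angles; "qd": joint speeds; "joint_torque": joint torques, N m; "tcp_pos": TCP position; "eef_rot": TCP orientation; "contact_force": force on the tool from outside, world axes, zero at the start; "moment": the same for the moment, N m; "gripper_width": finger opening in m; "gripper_force": force on a finger pad.
Only numpy, scipy, OpenCV 4.12 (cv2) and the standard library are available. Lean on these libraries where they do the work, as an engineer would, in place of code of your own. Each camera call takes 0.05 s, during which the arm holds its last target. There are 200 camera calls.

## Task

The round tube stub is next for welding: take the turntable by its upright handle post and turn it one click, whichever way brings the round stub in front of the copper torch nozzle. Let it settle in the click with both stubs still standing in their nests, and let go.

Things in the scene. Friction and masses are not known exactly. Their poses are not given: they have to be found in the camera images.
- post (a point): Upright handle post on the dial plate, 85 mm from its axis, opposite the torch at the start. Black round sleeve, 18 mm in diameter and 50 mm long, from 102 to 152 mm above the bench, on a thin steel rod with a 28 mm collar. The point lies on the post's axis half-way up the sleeve, 127 mm above the bench. Pushing the post out of a click takes about 3 N
- dial (a joint): Turn of the dial plate (rad), 0 at the start, growing anticlockwise from above. Flat steel disc 236 mm wide, top 62 mm above the bench, with a click every 60 degrees; past half-way it pulls into the next click. Five ring nests (58 mm wide, 12 mm high) stand 85 mm from its axis, 60 degrees apart; the post takes the sixth place. Only the post is higher than 102 mm above the bench
- round_stub (a point): Loose upright stub of round steel tube, 42 mm outside diameter, 40 mm tall, 0.13 kg, standing in a nest of the dial, one click from the torch on one side or the other (2 to 3 mm of play). The point is its centre, half-way up, 82 mm above the bench
- square_stub (a point): Loose upright stub of square steel tube, 30 x 30 mm, 40 mm tall, 0.11 kg, standing in the nest one click from the torch on the other side. The point is its centre, half-way up, 82 mm above the bench
- station (a point): Fixed welding position over the nest in front of the torch (empty at the start), 82 mm above the bench. Its x axis points level from the dial's axis to the torch; the dial's axis is 85 mm along minus x. The torch, a black barrel with a 16 mm copper nozzle on a dark steel bracket (top 96 mm above the bench), lies level, 85 mm above the bench, its tip 37 mm outward of this point
There are look-alikes about, which are no part of the job. Leave any pink look-alike of the part that bears round_stub alone. Leave any white look-alike of the part that bears square_stub alone.

How it is judged (in metres and radians):
At the end, for the whole second after the job is handed in: The dial rests one click (60 degrees, within about 9) from where it began, the round stub is within 13 mm of the welding position, and both stubs stand upright (within 10 degrees) on the floor of their own nests (horizontal distance between round_stub and station below 0.013 m and horizontal distance between post and station between 0.139 and 0.154 m and horizontal distance between square_stub and station between 0.135 and 0.158 m and angle between each of round_stub, square_stub's own z axis and vertical below 0.17 rad and height (world z) of round_stub between 0.074 and 0.09 m and height (world z) of square_stub between 0.074 and 0.09 m); the robot touches nothing.
It fails at once if the dial is turned well past one click (more than about 80 degrees) (horizontal distance between post and station below 0.13 m).
It also fails if it takes over 35 s, if anything falls off the work surface, if the arm or the gripper's body presses on something with over 40 N, if the wrist force passes 120 N, or if a joint passes its speed limit or range.

## Working session

There is one attempt and no reset: what is moved stays moved. The work goes in short steps, Python scripts to look and compute and a tool call to move; the robot and the scene stay as the last step left them, time stands still between calls to the robot, and variables do not carry over. Pictures are saved under pics/ and viewed, at most 10 in all, crops included, and the job is handed in when it is done.

Besides the shell and the picture viewer there is one more tool, called after "Request:" by a JSON object that holds its "method" and its "body", one argument or row to a line. apply_moves: Moves the arm, as the interface text tells. Scaled input: -1 to 1 covers 1000 mm each way for a shift and 90 degrees each way for a turn. Its arguments: {"type":"object","properties":{"targets":{"type":"array","items":{"type":"array","items":{"type":"number"}}},"newtons":{"type":"number"}},"required":["targets"]}

```bash
mkdir -p pics
python3 - <<'E'
from plant import *
import cv2,numpy as np
for n in("scene","side"):
    c=capture(n);np.savez(n+'.npz',**c);cv2.imwrite(f'pics/{n}0.png',c['frame'][:,:,::-1])
s=get_state();print(s['time_s'],s['tcp_pos'],s['eef_rot'],s['gripper_width'])
E
```

```text
0.1 [ 6.74557031e-01 -7.76237813e-06  2.13334980e-01] [ 1.79915794e+02 -7.61015907e-03 -9.00043073e+01] 0.08769587574848654
```

View pics/scene0.png

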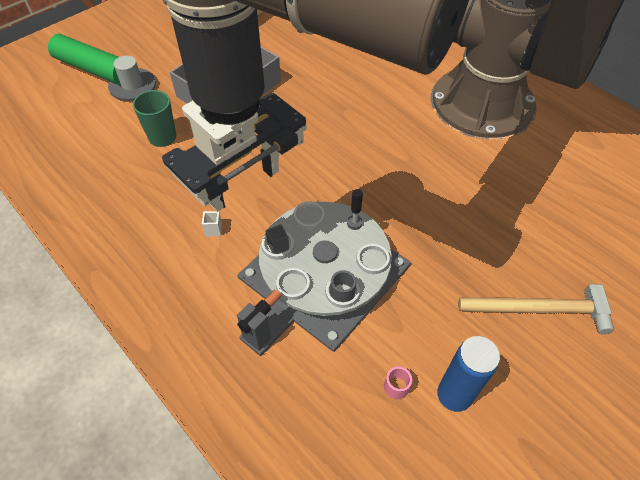

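View pics/side0.png

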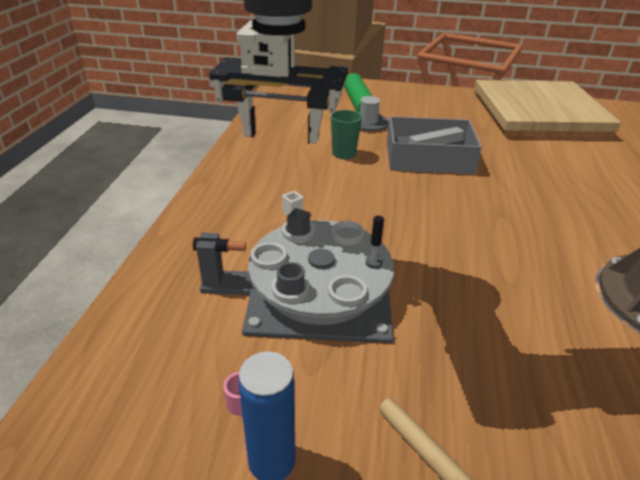

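The scene view shows the post at (357,205), the torch nozzle at (270,300) and the empty station nest at (293,283). There are two dark stubs on the dial, at (343,287), which looks round, and (277,238), which looks square. The pink ring at (398,382) and the white square at (211,222) are the look-alikes, and both are off the dial. The side view agrees. I'll measure these and confirm in an enlarged crop.

```bash
cat > h.py <<'E'
import numpy as np
def world(c):
    K,T,z=c['camera_matrix'],c['T'],c['range_z']
    v,u=np.mgrid[:480,:640]
    P=np.stack([(u-K[0,2])/K[0,0]*z,(v-K[1,2])/K[1,1]*z,z],-1)@T[:3,:3].T+T[:3,3]
    P[z==0]=np.nan
    return P
E
python3 - <<'E'
import numpy as np,cv2
from h import world
for n,post,dial in(('scene',(340,180,375,235),(235,190,410,330)),('side',(360,205,392,275),(240,210,400,330))):
    c=np.load(n+'.npz');W=world(c);f=c['frame'].astype(int)
    def box(b): return W[b[1]:b[3],b[0]:b[2]].reshape(-1,3),f[b[1]:b[3],b[0]:b[2]].reshape(-1,3)
    p,k=box(post);m=(p[:,2]>.108)&(p[:,2]<.158)&(k.max(1)<70)
    q=p[m];cam=c['T'][:3,3];mu=q.mean(0);d=(mu-cam)[:2];d/=np.linalg.norm(d)
    print(n,'post surf',mu.round(4),q[:,2].min(),q[:,2].max(),'axis~',(mu[:2]+d*.007).round(4),m.sum())
    p,k=box(dial);m=(abs(p[:,2]-.062)<.003)
    q=p[m][:,:2].astype(np.float32);h=cv2.convexHull(q)
    print('dial',np.round(cv2.minEnclosingCircle(q),4) if 0 else cv2.minEnclosingCircle(q),cv2.fitEllipse(h))
    m=(p[:,2]>.097)&(p[:,2]<.106);q=p[m][:,:2]
    _,l,C=cv2.kmeans(q.astype(np.float32),4,None,(3,50,1e-5),5,0);print('tops',C.round(4).tolist(),np.bincount(l.ravel()))
    T=p[(k[:,0]>150)&(k[:,0]>k[:,1]*1.6)&(k[:,1]<110)&(p[:,2]>.07)];print('nozzle',T.mean(0),len(T))
c=np.load('scene.npz')['frame'];cv2.imwrite('pics/crop.png',cv2.resize(c[180:355,225:420,::-1],None,fx=3.4,fy=3.4,interpolation=2))
E
```

```text
scene post surf [0.5074 0.0844 0.1353] 0.10806674219989731 0.15532577204888331 axis~ [0.5021 0.0798] 222
dial ((0.6169818639755249, 0.10180593281984329), 0.14792031049728394) ((0.6026682257652283, 0.09748940169811249), (0.2291349172592163, 0.2773928940296173), 105.71353149414062)
tops [[0.6402000188827515, 0.026100000366568565], [0.7660999894142151, 0.11840000003576279], [0.6212999820709229, 0.1720000058412552], [0.5080000162124634, 0.08709999918937683]] [154  57 221   6]
nozzle [0.72095304 0.11659269 0.09022322] 22
side post surf [0.5057 0.0882 0.1326] 0.10817455909223594 0.15482686500524218 axis~ [0.5059 0.0812] 270
dial ((0.5884916186332703, 0.09271719306707382), 0.11983347684144974) ((0.5903298258781433, 0.09342212975025177), (0.23445934057235718, 0.23766447603702545), 19.88011360168457)
tops [[0.6240000128746033, 0.1599999964237213], [0.507099986076355, 0.08640000224113464], [0.6414999961853027, 0.02879999950528145], [0.6201000213623047, 0.1859000027179718]] [137  19 171 151]
nozzle [0.71292522 0.11531324 0.09129429] 4
```

View pics/crop.png

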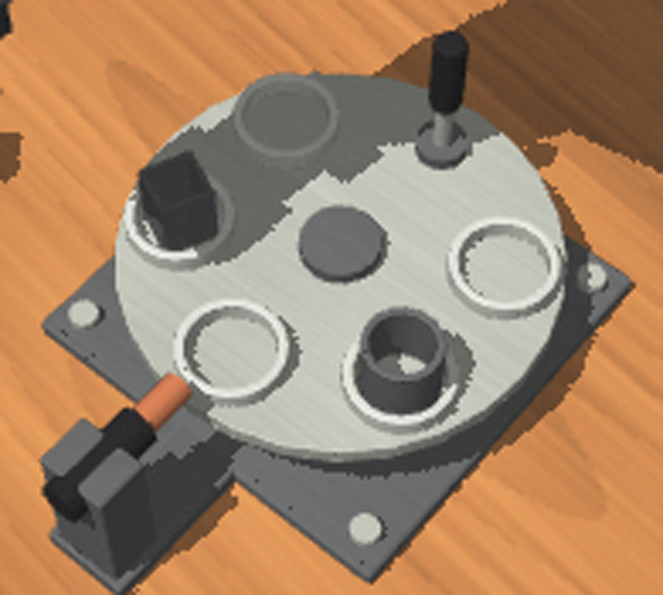

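The crop confirms it. The round dark tube in the nest at scene (343,287) is the round stub, the square one at (277,238) is the square stub, and the pink and white look-alikes are elsewhere.

Measured positions:
- **Axis:** about (0.588, 0.093).
- **Post:** about (0.504, 0.081), at radius 85 mm as it should be.
- **Torch:** direction about 9°.
- **Round stub:** about -51°, so the dial must turn **+60° (anticlockwise)**.

Next I'll move above the post and turn so the jaws close along the tangent.

Request:
{"method": "apply_moves", "body": {
  "targets": [
    [1,-0.0134,0.0284,0,0,0,0],
    [1,-0.0134,0.0284,0,0,0,0],
    [1,-0.0134,0.0284,0,0,0,0],
    [1,-0.0134,0.0284,0,0,0,0],
    [1,-0.0134,0.0284,0,0,0,0],
    [1,-0.0134,0.0284,0,0,0,0],
    [1,0,0,0,0,0,0.0755],
    [1,0,0,0,0,0,0.0755],
    [1,0,0,0,0,0,0.0755],
    [1,0,0,0,0,0,0.0755],
    [1,0,0,0,0,0,0.0755],
    [1,0,0,0,0,0,0.0755],
    [1,0,0,0,0,0,0.0755],
    [1,0,0,0,0,0,0.0755],
    [1,0,0,0,0,0,0.0755],
    [1,0,0,0,0,0,0.0755],
    [1,0,0,0,0,0,0.0755],
    [1,0,0,0,0,0,0.0755]
  ],
  "newtons": 10
}}

```text
time_s: 1.6
tcp_pos: [0.5043, 0.0803, 0.2139]
eef_rot: [-180.0, -0.0, -171.9]
contact_force: [0.5, -0.2, 0.7]
gripper_width: 0.0878
gripper_force: 0.0
```

Run:
```python
from plant import *
from h import world
import cv2,numpy as np
s=get_state();print(s['time_s'],s['tcp_pos'],s['eef_rot'],s['joints'])
c=capture('wrist');cv2.imwrite('pics/w1.png',c['frame'][:,:,::-1])
W=world(c);m=(W[...,2]>.145)&(W[...,2]<.16)&(c['frame'].max(2)<90)&(np.hypot(W[...,0]-.504,W[...,1]-.081)<.03)
q=W[m];print(len(q),q.mean(0),q.min(0),q.max(0))
```

```text
1.6 [0.50428772 0.08029845 0.21385772] [-1.79996162e+02 -3.71089906e-02 -1.71881026e+02] [ 3.11001028e+01  4.99522969e+00 -1.97124725e+01 -1.20553313e-02
 -6.53279606e+01 -1.12976091e+02]
90 [0.49779538 0.08155135 0.14942066] [0.49602236 0.07449031 0.14518797] [0.50141096 0.08815208 0.15325911]
```

View pics/w1.png

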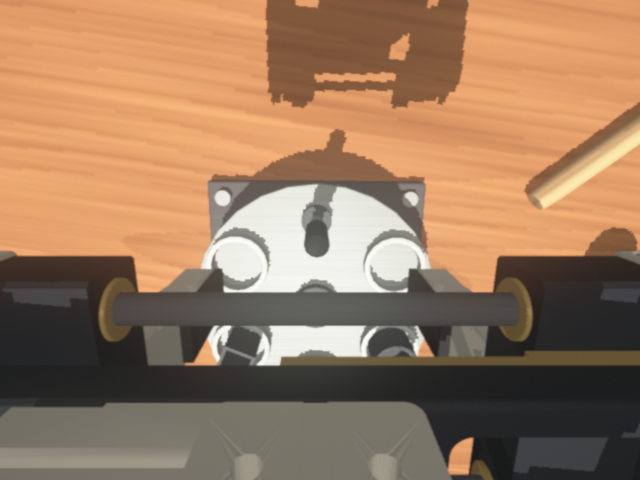

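The wrist view shows the post sleeve at (317,238), midway between the fingers, with its axis at about (0.5045, 0.081). I'll descend and close.

Request:
{"method": "apply_moves", "body": {
  "targets": [
    [1,0,0,0.026,0,0,0],
    [1,0,0,0.026,0,0,0],
    [1,0,0,0.025,0,0,0],
    [1,0,0,0,0,0,0],
    [0,0,0,0,0,0,0],
    [0,0,0,0,0,0,0],
    [0,0,0,0,0,0,0],
    [0,0,0,0,0,0,0],
    [0,0,0,0,0,0,0],
    [0,0,0,0,0,0,0],
    [0,0,0,0,0,0,0],
    [0,0,0,0,0,0,0],
    [0,0,0,0,0,0,0],
    [0,0,0,0,0,0,0]
  ],
  "newtons": 15
}}

```text
time_s: 2.82
tcp_pos: [0.5046, 0.0804, 0.1372]
eef_rot: [-180.0, -0.0, -171.5]
contact_force: [0.3, -0.8, 0.6]
gripper_width: 0.0267
gripper_force: 0.0
```

Request:
{"method": "apply_moves", "body": {
  "targets": [
    [0,0,0,0,0,0,0],
    [0,0,0,0,0,0,0],
    [0,0,0,0,0,0,0],
    [0,0,0,0,0,0,0],
    [0,0,0,0,0,0,0]
  ]
}}

```text
time_s: 3.23
tcp_pos: [0.5045, 0.0804, 0.1371]
eef_rot: [180.0, -0.0, -171.5]
contact_force: [-0.9, 0.4, -0.1]
gripper_width: 0.0155
gripper_force: 15.0
```

Gripped. The tool's x now points radially outward, so each 3° row along the arc is the same: -4.45 mm in y, -0.12 mm in x, and -3° about z. I'll do the first half.

Request:
{"method": "apply_moves", "body": {
  "targets": [
    [0,-0.00012,-0.00445,0,0,0,-0.0333],
    [0,-0.00012,-0.00445,0,0,0,-0.0333],
    [0,-0.00012,-0.00445,0,0,0,-0.0333],
    [0,-0.00012,-0.00445,0,0,0,-0.0333],
    [0,-0.00012,-0.00445,0,0,0,-0.0333],
    [0,-0.00012,-0.00445,0,0,0,-0.0333],
    [0,-0.00012,-0.00445,0,0,0,-0.0333],
    [0,-0.00012,-0.00445,0,0,0,-0.0333],
    [0,-0.00012,-0.00445,0,0,0,-0.0333],
    [0,-0.00012,-0.00445,0,0,0,-0.0333]
  ]
}}

```text
time_s: 4.07
tcp_pos: [0.5218, 0.0398, 0.1371]
eef_rot: [180.0, -0.0, -141.4]
contact_force: [-1.6, 0.7, 1.5]
gripper_width: 0.0158
gripper_force: 15.0
```

Request:
{"method": "apply_moves", "body": {
  "targets": [
    [0,-0.00012,-0.00445,0,0,0,-0.0333],
    [0,-0.00012,-0.00445,0,0,0,-0.0333],
    [0,-0.00012,-0.00445,0,0,0,-0.0333],
    [0,-0.00012,-0.00445,0,0,0,-0.0333],
    [0,-0.00012,-0.00445,0,0,0,-0.0333],
    [0,-0.00012,-0.00445,0,0,0,-0.0333],
    [0,-0.00012,-0.00445,0,0,0,-0.0333],
    [0,-0.00012,-0.00445,0,0,0,-0.0333],
    [0,-0.00012,-0.00445,0,0,0,-0.0333],
    [0,-0.00012,-0.00445,0,0,0,-0.0333],
    [0,0,0,0,0,0,0],
    [0,0,0,0,0,0,0]
  ]
}}

```text
time_s: 5.07
tcp_pos: [0.5571, 0.0131, 0.1371]
eef_rot: [180.0, -0.1, -111.7]
contact_force: [-2.2, -2.7, 1.4]
gripper_width: 0.0159
gripper_force: 15.0
```

Run:
```python
from plant import *
from h import world
import cv2,numpy as np
c=capture('scene');cv2.imwrite('pics/s2.png',cv2.resize(c['frame'][150:360,200:430,::-1],None,fx=2.8,fy=2.8))
```

```text
(no output)
```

View pics/s2.png

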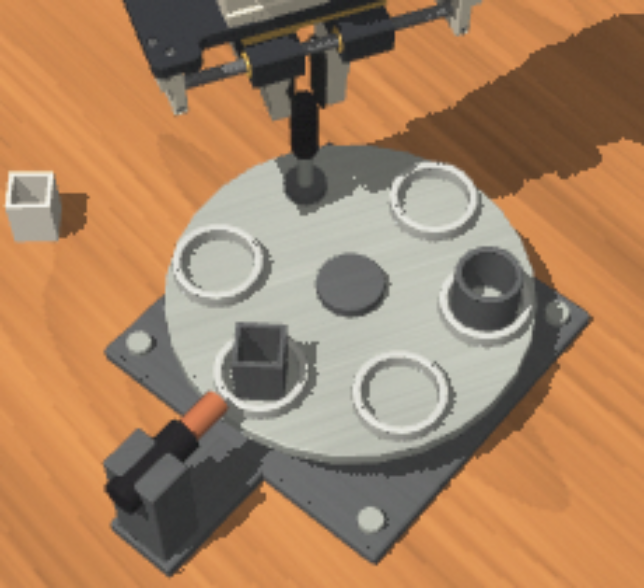

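The square stub has come to the torch: it's at crop (262,355), and the round one is at (487,285). I had assigned the two measured tops the wrong way round. Nothing is lost: both stubs stand, and the dial is only one click over. The correct direction is clockwise, so I need to go back 120° to -60°. Joint 6 couldn't follow that far with this grasp, so I'll open here, turn the gripper by half a turn and grip again.

Request:
{"method": "apply_moves", "body": {
  "targets": [
    [0.5,0,0,0,0,0,0],
    [0.5,0,0,0,0,0,0],
    [0.5,0,0,0,0,0,0],
    [0.5,0,0,0,0,0,0],
    [0.5,0,0,0,0,0,0],
    [0.5,0,0,0,0,0,0],
    [0.5,0,0,0,0,0,-0.0769],
    [0.5,0,0,0,0,0,-0.0769],
    [0.5,0,0,0,0,0,-0.0769],
    [0.5,0,0,0,0,0,-0.0769],
    [0.5,0,0,0,0,0,-0.0769],
    [0.5,0,0,0,0,0,-0.0769],
    [0.5,0,0,0,0,0,-0.0769],
    [0.5,0,0,0,0,0,-0.0769],
    [0.5,0,0,0,0,0,-0.0769],
    [0.5,0,0,0,0,0,-0.0769],
    [0.5,0,0,0,0,0,-0.0769],
    [0.5,0,0,0,0,0,-0.0769],
    [0.5,0,0,0,0,0,-0.0769]
  ]
}}

```text
time_s: 6.7
tcp_pos: [0.5575, 0.0139, 0.1371]
eef_rot: [-180.0, -0.0, -21.3]
contact_force: [-0.2, -0.3, -0.3]
gripper_width: 0.0437
gripper_force: 0.0
```

Request:
{"method": "apply_moves", "body": {
  "targets": [
    [0.5,0,0,0,0,0,-0.0769],
    [0.5,0,0,0,0,0,-0.0769],
    [0.5,0,0,0,0,0,-0.0769],
    [0.5,0,0,0,0,0,-0.0769],
    [0.5,0,0,0,0,0,-0.0769],
    [0.5,0,0,0,0,0,-0.0769],
    [0.5,0,0,0,0,0,-0.0769],
    [0.5,0,0,0,0,0,-0.0769],
    [0.5,0,0,0,0,0,-0.0769],
    [0.5,0,0,0,0,0,-0.0769],
    [0.5,0,0,0,0,0,-0.0769],
    [0.5,0,0,0,0,0,-0.0769],
    [0.5,0,0,0,0,0,-0.0769],
    [0.5,0,0,0,0,0,0]
  ]
}}

```text
time_s: 7.87
tcp_pos: [0.5575, 0.0139, 0.1371]
eef_rot: [-180.0, -0.0, 68.7]
contact_force: [-0.6, 0.6, -0.8]
gripper_width: 0.044
gripper_force: 0.0
```

Run:
```python
from plant import *
from h import world
import numpy as np
s=get_state();print(s['tcp_pos'],s['eef_rot'],s['joints'].round(1) if hasattr(s['joints'],'round') else s['joints'])
for n,b in(('scene',(210,200,430,330)),('side',(230,200,410,330))):
    c=capture(n);W=world(c);q=W[b[1]:b[3],b[0]:b[2]].reshape(-1,3);q=q[(q[:,2]>.097)&(q[:,2]<.106)]
    for nm,a in(('station',9),('square-side',69),('round at +60',129),('-51',-51)):
        p=np.array([.5884,.0927])+.085*np.array([np.cos(np.radians(a)),np.sin(np.radians(a))])
        r=q[np.hypot(*(q[:,:2]-p).T)<.03];print(n,a,len(r),p.round(3),r.mean(0).round(4) if len(r) else '')
```

```text
[0.55748886 0.01394094 0.13713223] [-1.79998348e+02 -5.56932165e-03  6.86650202e+01] [ 21.5  13.2 -20.4  -0.  -56.4 137.1]
scene 9 163 [0.672 0.106] [0.6737 0.1045 0.1013]
scene 69 0 [0.619 0.172] 
scene 129 205 [0.535 0.159] [0.537  0.1609 0.1012]
scene -51 0 [0.642 0.027] 
side 9 210 [0.672 0.106] [0.6742 0.1054 0.1011]
side 69 0 [0.619 0.172] 
side 129 292 [0.535 0.159] [0.5381 0.1627 0.1012]
side -51 0 [0.642 0.027]
```

The measurement agrees: the square stub is at 9° and the round stub at 129°, so the dial must turn -120° from here. Gripping again.

Request:
{"method": "apply_moves", "body": {
  "targets": [
    [0,0,0,0,0,0,0],
    [0,0,0,0,0,0,0],
    [0,0,0,0,0,0,0],
    [0,0,0,0,0,0,0],
    [0,0,0,0,0,0,0],
    [0,0,0,0,0,0,0],
    [0,0,0,0,0,0,0],
    [0,0,0,0,0,0,0],
    [0,0,0,0,0,0,0],
    [0,0,0,0,0,0,0]
  ],
  "newtons": 15
}}

```text
time_s: 8.8
tcp_pos: [0.5575, 0.0138, 0.1372]
eef_rot: [-180.0, 0.0, 68.3]
contact_force: [0.3, 0.3, 0.4]
gripper_width: 0.0161
gripper_force: 15.0
```

Request:
{"method": "apply_moves", "body": {
  "targets": [
    [0,0.00012,-0.00445,0,0,0,0.0333],
    [0,0.00012,-0.00445,0,0,0,0.0333],
    [0,0.00012,-0.00445,0,0,0,0.0333],
    [0,0.00012,-0.00445,0,0,0,0.0333],
    [0,0.00012,-0.00445,0,0,0,0.0333]
  ]
}}

```text
time_s: 9.22
tcp_pos: [0.5386, 0.0245, 0.1372]
eef_rot: [179.9, -0.0, 53.2]
contact_force: [2.4, -1.4, -2.8]
gripper_width: 0.0164
gripper_force: 15.0
```

Request:
{"method": "apply_moves", "body": {
  "targets": [
    [0,0.00012,-0.00445,0,0,0,0.0333],
    [0,0.00012,-0.00445,0,0,0,0.0333],
    [0,0.00012,-0.00445,0,0,0,0.0333],
    [0,0.00012,-0.00445,0,0,0,0.0333],
    [0,0.00012,-0.00445,0,0,0,0.0333],
    [0,0.00012,-0.00445,0,0,0,0.0333],
    [0,0.00012,-0.00445,0,0,0,0.0333],
    [0,0.00012,-0.00445,0,0,0,0.0333],
    [0,0.00012,-0.00445,0,0,0,0.0333],
    [0,0.00012,-0.00445,0,0,0,0.0333],
    [0,0.00012,-0.00445,0,0,0,0.0333],
    [0,0.00012,-0.00445,0,0,0,0.0333],
    [0,0.00012,-0.00445,0,0,0,0.0333],
    [0,0.00012,-0.00445,0,0,0,0.0333],
    [0,0.00012,-0.00445,0,0,0,0.0333]
  ]
}}

```text
time_s: 10.47
tcp_pos: [0.5053, 0.081, 0.1372]
eef_rot: [-180.0, -0.1, 8.3]
contact_force: [2.2, 0.2, -3.8]
gripper_width: 0.0163
gripper_force: 15.0
```

Back at the start click, with low force. One more click clockwise.

Request:
{"method": "apply_moves", "body": {
  "targets": [
    [0,0.00012,-0.00445,0,0,0,0.0333],
    [0,0.00012,-0.00445,0,0,0,0.0333],
    [0,0.00012,-0.00445,0,0,0,0.0333],
    [0,0.00012,-0.00445,0,0,0,0.0333],
    [0,0.00012,-0.00445,0,0,0,0.0333],
    [0,0.00012,-0.00445,0,0,0,0.0333],
    [0,0.00012,-0.00445,0,0,0,0.0333],
    [0,0.00012,-0.00445,0,0,0,0.0333],
    [0,0.00012,-0.00445,0,0,0,0.0333],
    [0,0.00012,-0.00445,0,0,0,0.0333],
    [0,0.00012,-0.00445,0,0,0,0.0333],
    [0,0.00012,-0.00445,0,0,0,0.0333],
    [0,0.00012,-0.00445,0,0,0,0.0333],
    [0,0.00012,-0.00445,0,0,0,0.0333],
    [0,0.00012,-0.00445,0,0,0,0.0333],
    [0,0.00012,-0.00445,0,0,0,0.0333],
    [0,0.00012,-0.00445,0,0,0,0.0333],
    [0,0.00012,-0.00445,0,0,0,0.0333],
    [0,0.00012,-0.00445,0,0,0,0.0333],
    [0,0.00012,-0.00445,0,0,0,0.0333]
  ]
}}

```text
time_s: 12.13
tcp_pos: [0.5367, 0.1593, 0.1372]
eef_rot: [-180.0, -0.1, -51.7]
contact_force: [1.8, -2.9, -1.0]
gripper_width: 0.0161
gripper_force: 15.0
```

The post is at about 128°, as planned. I'll let it settle, open, and rise straight up.

Request:
{"method": "apply_moves", "body": {
  "targets": [
    [0,0,0,0,0,0,0],
    [0,0,0,0,0,0,0],
    [0.7,0,0,0,0,0,0],
    [0.7,0,0,0,0,0,0],
    [0.7,0,0,0,0,0,0],
    [0.7,0,0,0,0,0,0],
    [0.7,0,0,0,0,0,0],
    [0.7,0,0,0,0,0,0],
    [0.7,0,0,0,0,0,0],
    [0.7,0,0,-0.02,0,0,0],
    [0.7,0,0,-0.03,0,0,0],
    [0.7,0,0,-0.03,0,0,0],
    [0.7,0,0,-0.02,0,0,0],
    [0.7,0,0,0,0,0,0],
    [0.7,0,0,0,0,0,0]
  ]
}}

```text
time_s: 13.38
tcp_pos: [0.5365, 0.16, 0.2384]
eef_rot: [-179.8, 0.0, -51.5]
contact_force: [0.3, 0.4, -0.3]
gripper_width: 0.0613
gripper_force: 0.0
```

Run:
```python
from plant import *
from h import world
import numpy as np,cv2
s=get_state();print(s['time_s'],s['tcp_pos'],s['contact_force'],s['gripper_width'])
for n,b in(('scene',(210,180,430,330)),('side',(230,200,410,330))):
    c=capture(n);W=world(c);q=W[b[1]:b[3],b[0]:b[2]].reshape(-1,3)
    if n=='scene':cv2.imwrite('pics/s3.png',cv2.resize(c['frame'][150:360,200:430,::-1],None,fx=2.8,fy=2.8))
    for a,lo,hi in((9,.097,.106),(-111,.097,.106),(129,.11,.155)):
        p=np.array([.5884,.0927])+.085*np.array([np.cos(np.radians(a)),np.sin(np.radians(a))])
        r=q[(np.hypot(*(q[:,:2]-p).T)<.03)&(q[:,2]>lo)&(q[:,2]<hi)];print(n,a,len(r),p.round(3),r.mean(0).round(4) if len(r) else '')
```

```text
13.3833 [0.53654267 0.1600086  0.2384348 ] [ 0.32574876  0.44480668 -0.33351362] 0.06126300327296712
scene 9 219 [0.672 0.106] [0.6724 0.1058 0.1011]
scene -111 151 [0.558 0.013] [0.5571 0.014  0.1011]
scene 129 226 [0.535 0.159] [0.5385 0.1616 0.1375]
side 9 239 [0.672 0.106] [0.6738 0.1074 0.1012]
side -111 177 [0.558 0.013] [0.5592 0.0152 0.1012]
side 129 359 [0.535 0.159] [0.5366 0.1647 0.1355]
```

View pics/s3.png

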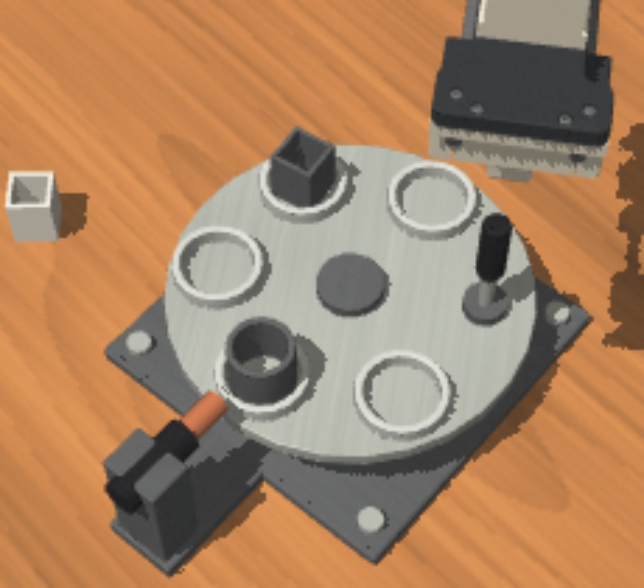

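The round stub now stands in its nest in front of the nozzle at crop (262,360). The square stub stands upright at (302,170), the post at (490,255) is free, and the gripper is clear.

```bash
python3 -c "from plant import *;print(close_job())"
```

```text
the job is handed in; nothing more can be done
None
```

The round stub is now in front of the torch, one click clockwise from the start, with both stubs upright and the post released; I first turned the dial one click the wrong way and turned it back, and the hand-in returned no verdict.

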